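# Change the filter of a bench photometer

## Robot

A 6-joint arm with a two-finger parallel gripper is mounted at the origin on a cart in front of the work surface, level with it; the furniture and walls round the work are solid. World frame = base frame: x ahead of the robot, y to its left, z up, the work surface at z = 0. Lengths are in m, angles in rad, forces in N, time in s.
With the tool pointing down it reaches from about 0.375 to 0.9 m from the base axis. Payload 3.1 kg.
Tool frame: the origin (TCP) lies on the centre line of the jaws, within the pads' length; the fingertips stand 11 mm ahead of it and the grasp point (between the pads) lies 8 mm behind it; x points along the fingers, y is the direction in which the jaws open and shut, and the axes are right-handed (so a half turn about x gives the same grasp; the last joint's range is limited). The gripper opens to 87 mm and grips with 3 to 60 N. Pads are 19 mm wide; open, the fingers measure 117 mm over their backs; the gripper's body (75 mm by 190 mm) begins 51 mm behind the grasp point.
Start: joints at [-1.292, 0.527, 1.433, -0, 1.181, -0.178], TCP at [0.276, -0.561, 0.234] pointing down, gripper open.
Joint ranges: [-3.08, 3.08], [-0.75, 2.2], [0.22, 2.44], [-1.43, 4.57], [0, 2.65], [-2.85, 2.85]. Speed limits (rad/s): [2.79, 2.79, 3.14, 3.14, 3.14, 3.14].

## Interface

Orientations are given as a 3x3 rotation matrix whose columns are the frame's x, y, z axes.
In Python, from plant import arm gives the robot as it stands. The module is installed in compiled form; this text tells all that it offers.
- The arm moves only by the tool arm_command, never from a script. Its argument "series" is a list of rows, each a list of 6 numbers: the shift along the tool's x, y, z in units of 30 mm (1.0 is 30 mm), then the turn, a rotation vector about the tool's x, y, z in units of 6 degrees (1.0 is 6 degrees). In form: [[dx, dy, dz, ax, ay, az], ...]. A call has 1 to 5 rows; each row is the pose to reach, as a shift and turn from the pose commanded when the call began, along the tool's axes at that moment; what a row does not reach only later rows make up. A row lasts 1/8 s, in which the tool goes at most 62.5 mm and 10.7 degrees, less where a joint would pass 70% of its speed; a pose out of reach is approached as far as the arm can. A call with a gripper value outside its range is refused whole. "jaw" is the closure, from 0 (fully open) to 1 (shut), set as the call begins (left out, the last holds). The fingers move at their own pace and stop on an object; the grip force is fixed at half the most. Time passes only in rows, so rows that repeat a pose let the fingers close. It gives the time, the measured TCP pose, the force and the opening at its end, in the units of the state.
- arm.state(): the state, without advancing time (a new reading comes with each control period).
- arm.read_camera(name): name is "scene" or "top"; returns a dict with "frame" (400x640x3 uint8, red, green, blue), "fx", "fy", "cx", "cy" (pixels), "k1" (the pictures are not rectified: a ray, as slopes to the right and down, at radius r is drawn at 1 + k1 r^2 times it, then the intrinsics apply), "R" (3x3) and "t" (3): a world point X has camera coordinates R X + t. Camera axes: x right, y down, z forward; pixel columns grow to the right and rows downward; lengths in m; the calibration is good to about 2 mm. A picture is of the moment at which its call begins. There is no depth.
- arm.hand_in(): hands the job in, once; it reports no verdict.
The state is a dict: "time_s": time; "qpos": joint angles; "joint_vel": joint speeds; "tau": joint torques, N m; "tcp_pos": TCP position; "orientation": TCP orientation; "contact_force": force on the tool from outside, world axes, zero at the start; "torque": the same for the moment, N m; "grip_width": finger opening in m.
Only numpy, scipy, OpenCV 4.12 (cv2) and the standard library are available. Lean on these libraries where they do the work, as an engineer would, in place of code of your own. Each camera call takes 0.05 s, during which the arm holds its last target. There are 200 camera calls.

## Task

The next assay needs filter three. Take the forceps off the photometer's panel, where they are in the cover's way, and lay them flat and gently on a free patch of the bench; squeeze the two side buttons of the photometer's grip and slide the cover fully open to the right, then turn the filter wheel click by click until the third filter, counted clockwise from the blank station (the blank itself not counted), has clicked in at the white pointer. Slide the cover shut again until it latches, and leave everything else round the photometer where it stands.

Things in the scene. Friction and masses are not known exactly. Their poses are not given: they have to be found in the camera images.
- photometer: Light grey box fixed to the bench, 264 wide (y), 200 deep (x), 103 mm high at the rear deck; a black cap (left) and display on the deck reach 125 mm. Origin: centre of its underside; x to its rear, y to its left, z up. Its dark front panel slopes at 25 deg, from x -100, z 41 mm up to x 34, z 103 mm; its outward direction is (-0.423, 0, 0.906) in this frame.
- pointer (a point): Tip of the fixed white pointer (the index) at the upper edge of the round well in the panel's left half; the tip lies 47 mm up the panel from the wheel's axis. The well is 114 mm across, 28 mm deep, and holds the filter wheel. x points up the panel, y to the photometer's left, z out of the panel.
- filter_wheel (a joint): Angle of the eight-station wheel, rad, growing anticlockwise as one looks into the well, endless, not wrapped. 0: the blank (bright disc) is at the pointer. The k-th filter (dark disc) clockwise from the blank is there at k x 0.785 (or a whole turn off). Clicks every 0.785; let go within 0.3 of a click it snaps in by itself. Up to 0.12 N m to turn. Starts anywhere but at filter three.
- knob (a point): On the wheel's axis, in the middle of its grip bar: 13 mm thick (y), 38 mm long (x), 16.5 mm high (z); the top is 8 mm above this point and 2 mm below the panel's surface, the wheel's face 9 mm below this point. z: the axis, out of the panel; x: from the axis to the blank (so it turns with the wheel). Wheel 96 mm across, filters 20 mm, well rim 57 mm from the axis.
- slide_cover (a joint): Slide of the black cover (120 x 120 mm plate between two rails 9 mm high), m: 0 shut over the wheel and latched, 0.122 fully open, moved to the photometer's right (-y). Under 2 N of friction; stays where left. Shut, it is locked until both buttons are squeezed by 4 mm. Pushed shut (7 N with the buttons free, 2 N with them squeezed), it latches when they spring out.
- cover_grip (a point): Middle of the cover's finger grip: a block 30 mm long (y), 34 wide (x), its top 10 mm above this point, the cover plate's face 12 mm below. Two opposed buttons, 24 mm long, 16.5 mm high, stand out of its upper (+x) and lower (-x) sides: 45 mm over both when free, 35 mm when squeezed. x up the panel, y to the photometer's left, z out of the panel.
- button_upper (a joint): Travel of the grip's upper button (and its latch tongue), m: 0 free, 0.005 squeezed home; 3 N to start, 5 N at the end.
- button_lower (a joint): Travel of the grip's lower button, m; as the upper one.
- forceps: Steel forceps, 135 mm long (their y), 20 mm wide (x), 9 mm thick (z); fingers that close on them across x stop about 29 mm apart. Origin: middle of their underside. They start lying askew on the panel's right half, between the rails, where the cover would slide. Free bench lies left and right of the photometer's neighbours, x 0.34 to 0.6 m, between the shaker (y 0.44) and the tray (y -0.45).
- wash_bottle: Bystander, loose: clear squeeze wash bottle with a red cap and a bent stem, 64x97x191 mm; origin at the middle of its underside.
- autoclave_tape: Bystander, loose: roll of beige tape lying flat, 104 mm across, 25 mm high; origin at the middle of its underside.
- tube_rack: Bystander, loose: yellow wire rack with two blue-capped tubes, 52x86x122 mm; origin at the middle of its underside.
- reagent_bottle_3: Bystander, loose: round bottle with a blue screw cap, 68 mm across, 138 mm high; origin at the middle of its underside.
- beaker_250: Bystander, loose: clear beaker, 68 mm across, 88 mm high; origin at the middle of its underside.
- petri_dish_1: Bystander, loose: lidded petri dish, 71 mm across, 15 mm high; origin at the middle of its underside.

How it is judged:
On the way, in this order (a step that is already met when the one before it is completed fails the run):
1. the forceps lie flat on the bench, let go (height (world z) of forceps below 0.008 m and angle between forceps's own z axis and vertical below 0.2 rad and contact force between the fingers and forceps below 0.2 N), for 0.2 s.
2. the cover is fully open (value of joint slide_cover above 0.112 m), for 0.1 s.
3. with the cover open, the third filter clockwise from the blank stands clicked in at the pointer and the wheel is let go ((value of joint filter_wheel between 2.276 and 2.436 rad or value of joint filter_wheel between -4.007 and -3.847 rad or value of joint filter_wheel between 8.559 and 8.719 rad) and value of joint slide_cover above 0.1 m and contact force between the fingers and filter_wheel below 0.2 N), for 0.2 s.
At the end, for the whole second after the job is handed in: The forceps lie flat on the bench (within 8 mm, 0.2 rad); the third filter clockwise from the blank is at the pointer (wheel within 0.08 rad of 2.356, or a whole turn off); the cover is shut (within 3 mm) and latched, both buttons out (within 1.5 mm); all at rest ((value of joint filter_wheel between 2.276 and 2.436 rad or value of joint filter_wheel between -4.007 and -3.847 rad or value of joint filter_wheel between 8.559 and 8.719 rad) and height (world z) of forceps below 0.008 m and angle between forceps's own z axis and vertical below 0.2 rad and linear speed of forceps below 0.02 m/s and value of joint slide_cover below 0.003 m and value of joint each of button_upper, button_lower below 0.0015 m and velocity of joint slide_cover below 0.01 m/s and velocity of joint filter_wheel below 0.1 rad/s); the robot touches nothing.
It fails at once if the forceps are dropped or flung (faster than 0.9 m/s) (linear speed of forceps above 0.9 m/s).
It fails at once if a bystander is moved by more than 25 mm or tipped over (distance of any of wash_bottle, autoclave_tape, tube_rack, reagent_bottle_3, beaker_250, petri_dish_1 from where it was at the start of the episode above 0.025 m or angle between any of wash_bottle, autoclave_tape, tube_rack, reagent_bottle_3, beaker_250, petri_dish_1's own z axis and vertical above 0.35 rad).
It also fails if it takes over 72 s, if anything falls off the work surface, if the arm or the gripper's body presses on something with over 40 N, if the wrist force passes 120 N, or if a joint passes its speed limit or range.

## Working session

There is one attempt and no reset: what is moved stays moved. The work goes in short steps, Python scripts to look and compute and a tool call to move; the robot and the scene stay as the last step left them, time stands still between calls to the robot, and variables do not carry over. Pictures are saved under pics/ and viewed, about 8 in all and at most 12, crops included, and the job is handed in when it is done.

Besides the shell and the picture viewer there is one more tool, called after "Request:" as a command line: name --pt "numbers of a row" for each row, then --argument value for the rest. arm_command: Moves the arm, as the interface text tells. Its arguments: {"type":"object","properties":{"series":{"type":"array","items":{"type":"array","items":{"type":"number"}}},"jaw":{"type":"number"}},"required":["series"]}

```bash
mkdir -p pics
cat > h.py <<'E'
import numpy as np, cv2
from plant import arm
def cam(n,save=None):
    c=arm.read_camera(n)
    for k in("R","t"): c[k]=np.array(c[k])
    if save: cv2.imwrite(f"pics/{save}.png",cv2.cvtColor(c["frame"],cv2.COLOR_RGB2BGR))
    return c
def ray(c,u,v):
    d=np.array([(u-c["cx"])/c["fx"],(v-c["cy"])/c["fy"]]); s=d.copy()
    for _ in range(20): s=d/(1+c["k1"]*(s@s))
    o=-c["R"].T@c["t"]; r=c["R"].T@np.array([s[0],s[1],1]); return o,r/np.linalg.norm(r)
def proj(c,X):
    p=c["R"]@np.asarray(X)+c["t"]; s=p[:2]/p[2]; s=s*(1+c["k1"]*(s@s))
    return np.array([s[0]*c["fx"]+c["cx"],s[1]*c["fy"]+c["cy"]])
def onplane(c,u,v,p,n):
    o,r=ray(c,u,v); return o+r*(((np.asarray(p)-o)@n)/(r@n))
def onz(c,u,v,z): return onplane(c,u,v,[0,0,z],np.array([0,0,1.]))
def tri(a,pa,b,pb):
    o1,r1=ray(a,*pa);o2,r2=ray(b,*pb)
    s=np.linalg.lstsq(np.c_[r1,-r2],o2-o1,rcond=None)[0]
    A=o1+s[0]*r1;B=o2+s[1]*r2; return (A+B)/2,np.linalg.norm(A-B)
E
python3 - <<'E'
from h import *
np.set_printoptions(precision=4,suppress=True)
for n in("scene","top"):
    c=cam(n,n+"0"); print(n,{k:c[k] for k in c if k!="frame"}, "pos",-c["R"].T@c["t"])
s=arm.state();print(s)
E
```

```text
scene {'fx': 457.6852252468052, 'fy': 457.6852252468052, 'cx': 317.32643584852866, 'cy': 192.72030800526449, 'k1': 0.04398551481022269, 'R': array([[-0.8283, -0.5603, -0.0055],
       [-0.3296,  0.4952, -0.8039],
       [ 0.4532, -0.664 , -0.5948]]), 't': array([0.4827, 0.2276, 0.8309])} pos [0.0983 0.7095 0.6799]
top {'fx': 502.97055400715436, 'fy': 502.97055400715436, 'cx': 322.1691589424405, 'cy': 208.18775635536954, 'k1': -0.056287277702325736, 'R': array([[ 0.003 , -1.    ,  0.0021],
       [-0.9736, -0.0034, -0.2284],
       [ 0.2284, -0.0013, -0.9736]]), 't': array([0.043 , 0.5506, 0.994 ])} pos [0.3089 0.0461 1.0934]
{'time_s': 0.1, 'qpos': array([-1.2915,  0.5284,  1.4338,  0.    ,  1.1814, -0.1785]), 'joint_vel': array([ 0.0002, -0.0003, -0.0015,  0.0014,  0.0022,  0.0012]), 'tau': array([ -0.0007, -44.0984, -17.7151,   0.0635,   0.0534,  -0.    ]), 'tcp_pos': array([ 0.2761, -0.56  ,  0.2327]), 'orientation': array([[-0.0005,  0.4419, -0.8971],
       [ 0.0019, -0.897 , -0.4419],
       [-1.    , -0.002 , -0.0004]]), 'contact_force': array([ 0.0924,  0.8853, -0.0349]), 'torque': array([-0.0102, -0.0118,  0.016 ]), 'grip_width': 0.08708602486364557}
```

View pics/scene0.png

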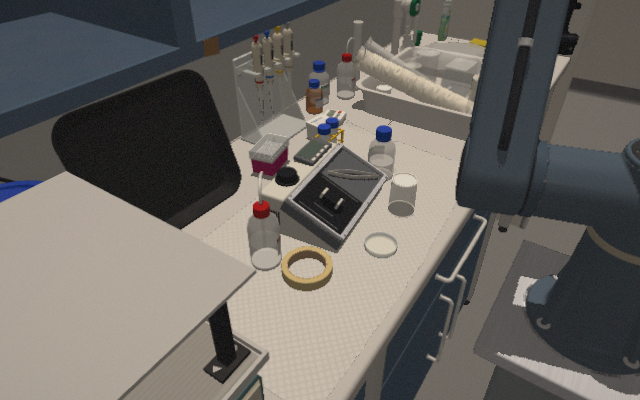

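View pics/top0.png

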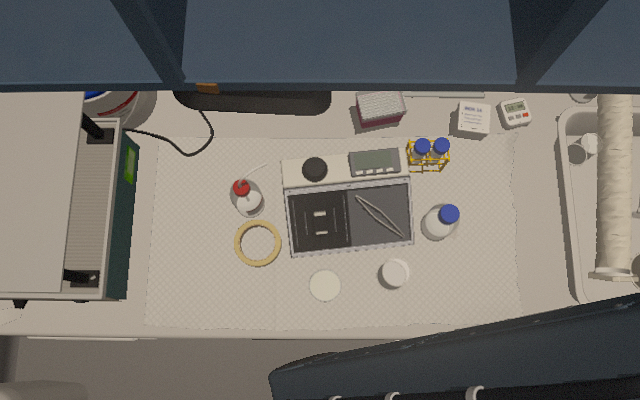

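Scene: photometer at about (320,190), forceps on the panel at (355,175), cover with its white-marked grip at (333,198). Top: photometer 283–413 × 150–257, forceps (380,217), grip (320,222), cap (315,168). Next, an enlarged view.

Run:
```python
import cv2,numpy as np
a=cv2.imread("pics/top0.png")[140:265,275:420]; b=cv2.imread("pics/scene0.png")[135:255,255:400]
f=lambda i:cv2.resize(i,(797,600) if 0 else None,fx=2.75*2,fy=2.75*2,interpolation=cv2.INTER_CUBIC)
A=f(a);B=f(b)
cv2.imwrite("pics/crA.png",A[:600,:800] if A.shape[0]<=600 else cv2.resize(A,None,fx=600/A.shape[0],fy=600/A.shape[0]));cv2.imwrite("pics/crB.png",cv2.resize(B,(725,600)))
print(A.shape,B.shape)
```

```text
(688, 798, 3) (660, 798, 3)
```

View pics/crA.png

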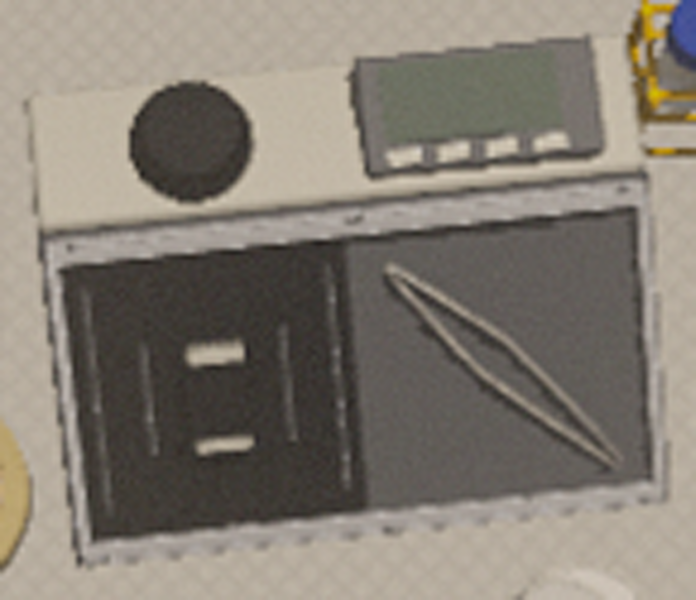

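View pics/crB.png

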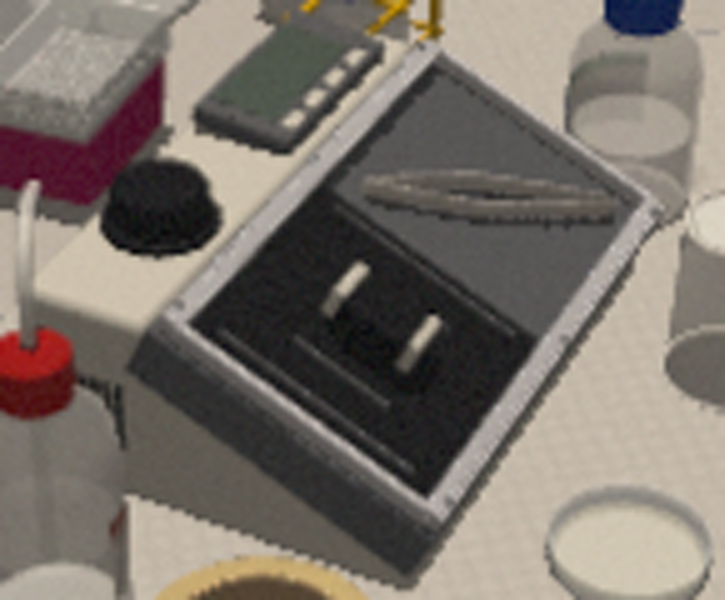

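Top crop (x4.8): button marks at (215,353) and (225,445), panel corners (45,235), (648,178), (80,562), (665,500), forceps from (392,268) to (615,462). Scene crop (x5): buttons (347,290) and (419,341), forceps (365,188)–(625,208). I'll triangulate these.

```bash
cat >> h.py <<'E'
np.set_printoptions(precision=4,suppress=True)
E
python3 - <<'E'
from h import *
a=cam("top");b=cam("scene")
T=lambda p:np.array(p)/4.8+[274.5,139.5]
S=lambda p:np.array(p)/5.0+[254.5,134.5]
P={}
for n,p,q in [("bu",(215,353),(347,290)),("bl",(225,445),(419,341)),("UL",(45,235),(165,315)),("UR",(648,178),(430,45)),("LL",(80,562),(437,515)),("LR",(665,500),(660,212)),("fA",(392,268),(368,185)),("fB",(615,462),(622,212)),("fM",(500,365),(490,190))]:
    P[n],e=tri(a,T(p),b,S(q)); print(n,P[n],round(e,4))
for u,l in(("UL","UR"),("LL","LR")): d=P[u]-P[l]; print("yaw",np.degrees(np.arctan2(-d[0],d[1])),np.linalg.norm(d))
for u,l in(("UL","LL"),("UR","LR"),("bu","bl")): d=P[u]-P[l]; print("yaw",np.degrees(np.arctan2(d[1],d[0])),"slope",np.degrees(np.arctan2(d[2],np.hypot(*d[:2]))),np.linalg.norm(d))
E
```

```text
bu [0.5319 0.0503 0.0969] 0.0014
bl [0.4963 0.0464 0.0817] 0.001
UL [0.5779 0.1213 0.1097] 0.0057
UR [ 0.6067 -0.1354  0.1033] 0.0039
LL [0.4491 0.1087 0.0529] 0.0008
LR [ 0.4785 -0.1476  0.0442] 0.0004
fA [ 0.57   -0.0252  0.0947] 0.0011
fB [ 0.4914 -0.1256  0.0526] 0.0058
fM [ 0.5315 -0.0719  0.0798] 0.0
yaw 6.414831405273225 0.2583561128982288
yaw 6.557912822932997 0.25816280515283535
yaw 5.571184297579978 slope 23.68516318592429 0.14129666355531
yaw 5.449873123364669 slope 24.662119595944688 0.141677939368615
yaw 6.238992151342693 slope 23.00887412532735 0.03893668489165881
```

```bash
cat >> h.py <<'E'
from scipy.spatial.transform import Rotation as Ro
psi=np.radians(6.2); al=np.radians(25)
PX=np.array([np.cos(psi),np.sin(psi),0]);PY=np.array([-np.sin(psi),np.cos(psi),0]);Z=np.array([0,0,1.])
N=-np.sin(al)*PX+np.cos(al)*Z; U=np.cos(al)*PX+np.sin(al)*Z   # panel normal, up-panel
def frame(x,y):
    x=x/np.linalg.norm(x); y=y-x*(x@y); y/=np.linalg.norm(y); return np.c_[x,y,np.cross(x,y)]
def go(p,R=None,st=None):
    s=st or arm.state(); Rc=np.array(s["orientation"]); p=np.asarray(p)
    d=Rc.T@(p-s["tcp_pos"])/.03
    w=Ro.from_matrix(Rc.T@R).as_rotvec(degrees=True)/6 if R is not None else np.zeros(3)
    return np.r_[d,w].round(2).tolist()
E
python3 - <<'E'
from h import *
a=cam("top")
for n,p,z in(("reag",(448,213),.138),("beak",(397,268),.088),("rack",(430,146),.12),("washcap",(242,187),.15),("petri",(325,285),.015),("tape",(258,243),.02)): print(n,onz(a,*p,z))
fM=np.array([.531,-.0735,.0795]); f=np.array([.079,.1,.042])
R=frame(-N,-np.cross(N,f)); print(R)
print(go(fM+.13*N,R), (fM+.13*N))
E
```

```text
reag [ 0.5242 -0.2012  0.138 ]
beak [ 0.4223 -0.1054  0.088 ]
rack [ 0.6693 -0.1765  0.12  ]
washcap [0.5721 0.2012 0.15  ]
petri [0.394  0.0381 0.015 ]
tape [0.4831 0.183  0.02  ]
[[ 0.4201  0.6897 -0.5897]
 [ 0.0456 -0.6651 -0.7454]
 [-0.9063  0.2862 -0.3109]]
[1.21, -11.43, -13.07, -3.71, 3.58, 2.19] [ 0.4764 -0.0794  0.1973]
```

Request:
arm_command --pt "0.2 -2.3 -2.6 -0.7 0.7 0.4" --pt "0.4 -4.2 -4.8 -1.5 1.4 0.9" --pt "0.7 -6.3 -7.2 -2.2 2.1 1.3" --pt "0.9 -8.4 -9.6 -2.8 2.7 1.7" --pt "1.1 -10.2 -11.7 -3.4 3.3 2.0" --jaw 0.3

```text
time_s: 0.88
tcp_pos: [0.3965, -0.271, 0.2119]
orientation: [[0.392, 0.678, -0.622], [0.036, -0.687, -0.726], [-0.919, 0.262, -0.294]]
contact_force: [0.8, -0.3, 0.6]
grip_width: 0.0617
```

Run:
```python
from h import *
fM=np.array([.531,-.0735,.0795]); f=np.array([.079,.1,.042])
R=frame(-N,-np.cross(N,f)); print(go(fM+.06*N,R)); print(arm.state()["qpos"],arm.state()["time_s"])
```

```text
[4.05, -2.67, -6.22, -0.29, 0.27, 0.16]
[-1.069   0.3051  2.0248  0.5729  0.7282 -0.7355] 0.875
```

Request:
arm_command --pt "1.4 -0.9 -2.0 -0.1 0.1 0.1" --pt "2.8 -1.8 -4.2 -0.2 0.2 0.1" --pt "4.0 -2.7 -6.2 -0.3 0.3 0.2" --pt "4.0 -2.7 -6.2 -0.3 0.3 0.2" --pt "4.0 -2.7 -6.2 -0.3 0.3 0.2"

```text
time_s: 1.5
tcp_pos: [0.504, -0.0742, 0.1336]
orientation: [[0.421, 0.693, -0.585], [0.05, -0.662, -0.748], [-0.906, 0.285, -0.313]]
contact_force: [-0.2, 0.4, -0.6]
grip_width: 0.0613
```

Run:
```python
from h import *
cam("scene","s1");a=cam("top","t1")
fM=np.array([.531,-.0735,.0795]); f=np.array([.079,.1,.042])
R=frame(-N,-np.cross(N,f)); print(go(fM+.06*N,R),go(fM+.005*N,R)); s=arm.state();print(s["tcp_pos"],s["qpos"],s["time_s"],s["joint_vel"])
```

```text
[0.05, -0.01, -0.06, 0.01, -0.02, -0.02] [1.88, -0.02, -0.06, 0.01, -0.02, -0.02]
[ 0.5043 -0.0779  0.1347] [-0.5239  0.4793  2.1229  0.9753  0.3077 -0.712 ] 1.6 [-0.0418 -0.0122 -0.005   0.0008  0.0019  0.0017]
```

Request:
arm_command --pt "0.8 0 -0.05 0 0 0" --pt "1.4 0 -0.05 0 0 0" --pt "1.7 0 -0.05 0 0 0" --pt "1.85 0 -0.05 0 0 0" --pt "1.85 0 -0.05 0 0 0"

```text
time_s: 2.22
tcp_pos: [0.5284, -0.0757, 0.0852]
orientation: [[0.423, 0.687, -0.591], [0.044, -0.667, -0.744], [-0.905, 0.289, -0.313]]
contact_force: [-0.2, -0.3, 1.2]
grip_width: 0.0611
```

Run:
```python
from h import *
b=cam("scene")["frame"][110:260,240:420];t=cam("top")["frame"][130:280,270:450]
i=np.vstack([b,t]);i=cv2.resize(np.hstack([b,t]),None,fx=2.2,fy=2.2,interpolation=cv2.INTER_CUBIC);cv2.imwrite("pics/g1.png",i[:,:,::-1]);print(arm.state()["tcp_pos"])
```

```text
[ 0.5284 -0.0751  0.0855]
```

View pics/g1.png

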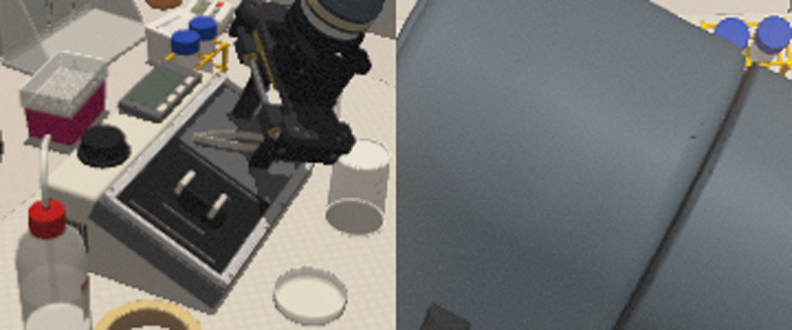

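The fingers straddle the middle of the forceps (left crop, around (255,140)); the top camera is blocked by the arm. Closing now.

Request:
arm_command --pt "0.07 0 0 0 0 0" --pt "0.07 0 0 0 0 0" --pt "0.07 0 0 0 0 0" --pt "0.07 0 0 0 0 0" --pt "0.07 0 0 0 0 0" --jaw 1

```text
time_s: 2.95
tcp_pos: [0.5292, -0.0741, 0.083]
orientation: [[0.423, 0.688, -0.589], [0.045, -0.666, -0.745], [-0.905, 0.288, -0.313]]
contact_force: [0.8, 0.6, -0.3]
grip_width: 0.0191
```

Request:
arm_command --pt "0.0 0 0 0 0 0" --pt "-0.3 0 0 0 0 0" --pt "-1 0 0 0 0 0" --pt "-2 0 0 0 0 0" --pt "-3 0 0 0 0 0"

```text
time_s: 3.58
tcp_pos: [0.4905, -0.0782, 0.1649]
orientation: [[0.422, 0.689, -0.59], [0.046, -0.666, -0.745], [-0.906, 0.287, -0.312]]
contact_force: [0.9, 0.4, -0.1]
grip_width: 0.0192
```

Run:
```python
from h import *
b=cam("scene","s2")
print(arm.state()["qpos"],arm.state()["time_s"])
# place: tool down, forceps along y, jaw along x
R=frame(-Z,np.array([1,0,0.])); print(go([.47,-.33,.12],R)); R=frame(-Z,np.array([.64,-.77,0.])); print(go([.47,-.33,.12],R))
```

```text
[-0.5442  0.3892  2.1279  0.7953  0.3688 -0.5378] 3.625
[0.78, 4.66, 7.14, -6.75, -1.92, -3.85]
[0.78, 4.66, 7.14, 1.49, -3.31, -2.62]
```

Run:
```python
import cv2
i=cv2.imread("pics/s2.png")[80:260,230:450];cv2.imwrite("pics/s2c.png",cv2.resize(i,None,fx=3,fy=3,interpolation=cv2.INTER_CUBIC))
```

```text
(no output)
```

View pics/s2c.png

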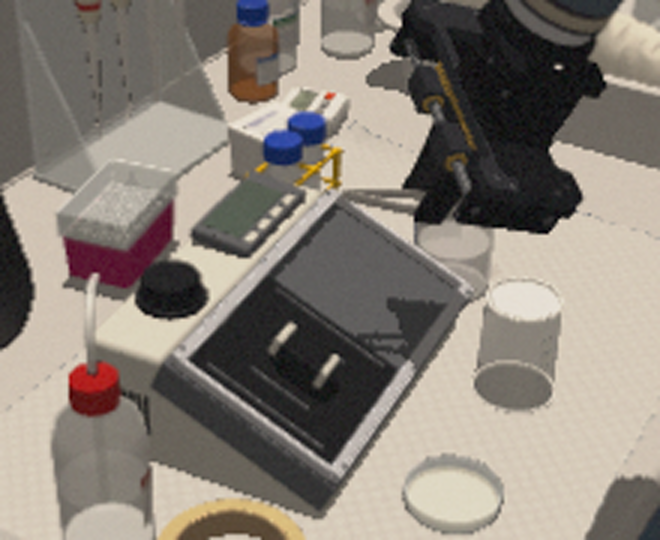

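Forceps are held at mid-length, clear of the panel. Lift over the bottle and go to free bench on the right.

Run:
```python
from h import *
R=frame(-Z,np.array([.64,-.77,0.]))
for p in([.46,-.12,.23],[.44,-.2,.24],[.45,-.325,.2],[.45,-.325,.10]): print(go(p,R))
```

```text
[-2.37, 0.84, 0.98, 1.49, -3.31, -2.62]
[-3.07, 2.25, 3.25, 1.49, -3.31, -2.62]
[-1.91, 4.87, 6.58, 1.49, -3.31, -2.62]
[1.1, 3.9, 7.62, 1.49, -3.31, -2.62]
```

Request:
arm_command --pt "-1.2 0.4 0.5 0.3 -0.7 -0.6" --pt "-2.4 0.8 1.0 0.5 -1.2 -1.0" --pt "-3.1 2.2 2.6 0.8 -1.8 -1.4" --pt "-2.5 3.4 4.5 1.2 -2.5 -2.0" --pt "-1.9 4.5 6.0 1.5 -3.3 -2.6"

```text
time_s: 4.25
tcp_pos: [0.4536, -0.3001, 0.2015]
orientation: [[-0.001, 0.637, -0.771], [0.0, -0.771, -0.637], [-1.0, -0.001, 0.001]]
contact_force: [0.9, 1.4, -0.7]
grip_width: 0.0192
```

Run:
```python
from h import *
R=frame(-Z,np.array([.64,-.77,0.]));cam("top")
for p in([.45,-.325,.06],[.45,-.325,.016]): print(go(p,R))
s=arm.state();print(s["tcp_pos"],s["orientation"],s["qpos"])
```

```text
[4.57, 0.29, 0.49, -0.06, 0.05, -0.02]
[6.04, 0.29, 0.48, -0.06, 0.05, -0.02]
[ 0.4563 -0.3083  0.197 ] [[-0.0031  0.6346 -0.7728]
 [-0.0048 -0.7728 -0.6346]
 [-1.      0.0017  0.0054]] [-0.794   0.4752  1.6587 -0.0066  1.0064  0.0928]
```

Request:
arm_command --pt "1.8 0.1 0.2 0 0 0" --pt "3.6 0.3 0.5 0 0 0" --pt "4.8 0.3 0.5 0 0 0" --pt "5.4 0.3 0.5 0 0 0" --pt "5.6 0.3 0.5 0 0 0"

```text
time_s: 4.92
tcp_pos: [0.447, -0.3132, 0.0314]
orientation: [[-0.002, 0.638, -0.77], [0.004, -0.77, -0.638], [-1.0, -0.005, -0.001]]
contact_force: [-0.4, -0.7, -0.8]
grip_width: 0.019
```

Run:
```python
from h import *
b=cam("scene");t=cam("top")
R=frame(-Z,np.array([.64,-.77,0.]))
print(go([.45,-.325,.0135],R))
s=arm.state();print(s["tcp_pos"],s["contact_force"])
u,v=proj(b,s["tcp_pos"]).astype(int);u2,v2=proj(t,s["tcp_pos"]).astype(int);print(u,v,u2,v2)
c=lambda i,u,v:cv2.resize(i["frame"][max(v-50,0):v+50,max(u-65,0):u+65],(400,308),interpolation=cv2.INTER_CUBIC)
cv2.imwrite("pics/p1.png",np.hstack([c(b,u,v),c(t,u2,v2)])[:,:,::-1])
```

```text
[0.64, 0.34, 0.17, -0.01, -0.01, 0.02]
[ 0.4475 -0.3139  0.0327] [ 0.3032 -0.2621 -1.0025]
425 154 490 259
```

View pics/p1.png

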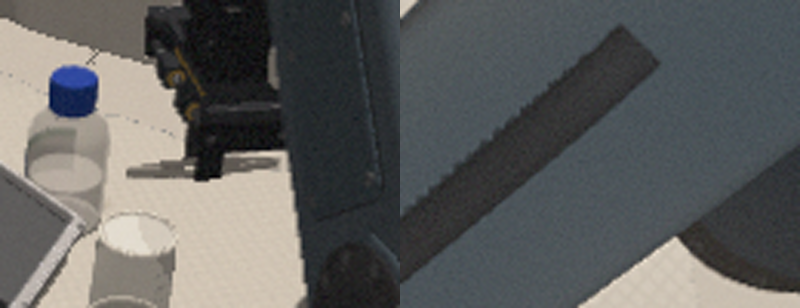

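Forceps hang level, just above the bench. Lowering with force feedback.

Request:
arm_command --pt "0.2 0 0 0 0 0" --pt "0.35 0 0 0 0 0" --pt "0.45 0 0 0 0 0" --pt "0.52 0 0 0 0 0" --pt "0.52 0 0 0 0 0"

```text
time_s: 5.65
tcp_pos: [0.4476, -0.3143, 0.0175]
orientation: [[-0.0, 0.638, -0.77], [0.001, -0.77, -0.638], [-1.0, -0.001, -0.0]]
contact_force: [0.5, 0.6, -0.4]
grip_width: 0.0195
```

Request:
arm_command --pt "0.05 0 0 0 0 0" --pt "0.07 0 0 0 0 0" --pt "0.09 0 0 0 0 0" --pt "0.09 0 0 0 0 0"

```text
time_s: 6.15
tcp_pos: [0.4477, -0.3143, 0.0149]
orientation: [[-0.0, 0.638, -0.77], [0.001, -0.77, -0.638], [-1.0, -0.001, -0.0]]
contact_force: [-0.4, 0.5, -0.6]
grip_width: 0.019
```

Request:
arm_command --pt "0.03 0 0 0 0 0" --pt "0.05 0 0 0 0 0" --pt "0.06 0 0 0 0 0" --pt "0.06 0 0 0 0 0"

```text
time_s: 6.65
tcp_pos: [0.4477, -0.3143, 0.0131]
orientation: [[-0.0, 0.638, -0.77], [0.001, -0.77, -0.638], [-1.0, -0.001, -0.0]]
contact_force: [0.3, 0.3, -0.6]
grip_width: 0.0191
```

Request:
arm_command --pt "0.02 0 0 0 0 0" --pt "0.03 0 0 0 0 0" --pt "0.04 0 0 0 0 0" --pt "0.04 0 0 0 0 0"

```text
time_s: 7.15
tcp_pos: [0.4477, -0.3143, 0.013]
orientation: [[-0.0, 0.638, -0.77], [0.001, -0.77, -0.638], [-1.0, -0.001, -0.0]]
contact_force: [-2.0, 0.8, 8.0]
grip_width: 0.0194
```

Request:
arm_command --pt "0 0 0 0 0 0" --pt "0 0 0 0 0 0" --pt "0 0 0 0 0 0" --pt "0 0 0 0 0 0" --jaw 0.4

```text
time_s: 7.65
tcp_pos: [0.4476, -0.3143, 0.0117]
orientation: [[-0.001, 0.638, -0.77], [0.001, -0.77, -0.638], [-1.0, -0.001, -0.0]]
contact_force: [0.3, 0.6, 0.4]
grip_width: 0.0491
```

Request:
arm_command --pt "-0.3 0 0 0 0 0" --pt "-1.3 0 0 0 0 0" --pt "-3 0 0 0 0 0" --pt "-5 0 0 0 0 0" --pt "-7 0 0 0 0 0"

```text
time_s: 8.28
tcp_pos: [0.4474, -0.3142, 0.2242]
orientation: [[-0.0, 0.638, -0.77], [0.001, -0.77, -0.638], [-1.0, -0.001, -0.0]]
contact_force: [-0.5, -0.6, -0.1]
grip_width: 0.0521
```

Run:
```python
from h import *
G=np.array([.5174,.0488,.082])
R=frame(-N,U); R2=frame(-N,-U)
for r in(R,R2): print(go(G+.1*N,r))
print(G+.1*N,[.44,-.1,.25])
for r in(R,R2): print(go([.45,-.15,.25],r))
s=arm.state();print(s["tcp_pos"],s["qpos"])
```

```text
[1.73, -8.6, -8.34, -9.27, 2.05, 3.83]
[1.73, -8.6, -8.34, 20.18, 4.48, -2.4]
[0.4754 0.0442 0.1726] [0.44, -0.1, 0.25]
[-0.85, -4.16, -3.56, -9.27, 2.05, 3.83]
[-0.85, -4.16, -3.56, 20.18, 4.48, -2.4]
[ 0.4474 -0.3142  0.2242] [-0.8171  0.4345  1.6397  0.0006  1.0683  0.0615]
```

Request:
arm_command --pt "-0.3 -1.4 -1.2 -1.6 0.3 0.6" --pt "-0.6 -2.8 -2.4 -3.2 0.7 1.2" --pt "-0.6 -4.5 -4.0 -4.8 1.0 2.0" --pt "-0.3 -6.0 -5.5 -6.4 1.4 2.6" --pt "0.2 -7.3 -7.0 -8.0 1.7 3.3" --jaw 0.25

```text
time_s: 8.9
tcp_pos: [0.4685, -0.0181, 0.2194]
orientation: [[0.373, 0.928, -0.023], [0.008, -0.028, -1.0], [-0.928, 0.373, -0.018]]
contact_force: [1.3, 1.1, 0.6]
grip_width: 0.0653
```

Run:
```python
from h import *
t=cam("top","t2");G=np.array([.5174,.0488,.082])
print(go(G+.1*N,frame(-N,U)),go(G+.06*N,frame(-N,U)))
s=arm.state();print(s["tcp_pos"],s["qpos"])
```

```text
[1.52, -0.18, -1.81, -1.15, 0.25, 0.6] [2.85, -0.1, -1.85, -1.15, 0.25, 0.6]
[ 0.463  -0.0111  0.2159] [-0.3622  0.2378  2.1075  0.3236  0.4737 -0.6095]
```

Request:
arm_command --pt "1.0 -0.1 -1.0 -0.6 0.1 0.3" --pt "2.0 -0.1 -1.85 -1.15 0.25 0.6" --pt "2.85 -0.1 -1.85 -1.15 0.25 0.6" --pt "2.85 -0.1 -1.85 -1.15 0.25 0.6"

```text
time_s: 9.45
tcp_pos: [0.4985, 0.0371, 0.1376]
orientation: [[0.423, 0.901, 0.094], [0.038, 0.086, -0.996], [-0.905, 0.424, 0.002]]
contact_force: [0.4, 0.5, 0.7]
grip_width: 0.0653
```

Run:
```python
from h import *
t=cam("top","t2");b=cam("scene","s3");G=np.array([.5174,.0488,.082])
print(go(G+.005*N,frame(-N,U)))
s=arm.state();print(s["tcp_pos"],s["qpos"],s["time_s"])
print(proj(t,[.4477,-.3143,.005]),proj(b,[.4477,-.3143,.005]))
A=cv2.resize(t["frame"][215:305,440:550],(400,327));B=cv2.resize(b["frame"][110:230,255:402],(400,327))
cv2.imwrite("pics/q.png",np.hstack([A,B])[:,:,::-1])
```

```text
[1.83, -0.22, -0.35, -0.11, 0.09, -0.04]
[0.4987 0.0366 0.1391] [-0.2322  0.4581  2.1585  0.916   0.1694 -1.2073] 9.55
[486.2568 260.662 ] [423.9397 163.2665]
```

View pics/q.png

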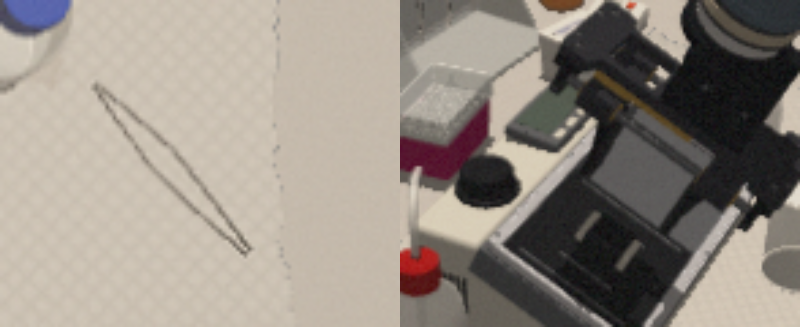

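Forceps lie flat at crop (172,170), i.e. where they were released; the gripper hovers over the cover grip. Descending over the buttons.

Request:
arm_command --pt "0.2 -0.22 -0.35 -0.1 0.1 0" --pt "0.8 -0.22 -0.35 -0.1 0.1 0" --pt "1.3 -0.22 -0.35 -0.1 0.1 0" --pt "1.7 -0.22 -0.35 -0.1 0.1 0" --pt "1.83 -0.22 -0.35 -0.1 0.1 0"

```text
time_s: 10.18
tcp_pos: [0.5155, 0.0479, 0.0885]
orientation: [[0.428, 0.898, 0.107], [0.046, 0.096, -0.994], [-0.903, 0.43, -0.0]]
contact_force: [-16.3, -3.8, 45.6]
grip_width: 0.0651
```

Request:
arm_command --pt "0 0 0 0 0 0" --pt "0 0 0 0 0 0"

```text
time_s: 10.42
tcp_pos: [0.5153, 0.0479, 0.089]
orientation: [[0.428, 0.897, 0.107], [0.046, 0.097, -0.994], [-0.903, 0.43, 0.0]]
contact_force: [-5.1, -1.2, 13.4]
grip_width: 0.0653
```

Run:
```python
from h import *
G=np.array([.5174,.0488,.082])
print(go(G+.003*N,frame(-N,U)))
s=arm.state();print(s["tcp_pos"],s["qpos"],s["time_s"])
```

```text
[0.14, -0.03, -0.02, -0.01, 0.01, -0.08]
[0.5153 0.0479 0.089 ] [-0.1999  0.5973  2.1527  1.8314  0.1349 -2.1124] 10.425
```

Touched the cover plate 1 mm of finger ahead of expectation (grip sits ~8 mm higher than my guess, consistent with button marks at z 0.089). Back off 2 mm and squeeze.

Request:
arm_command --pt "-0.12 0 0 0 0 0" --pt "-0.12 0 0 0 0 0" --pt "-0.12 0 0 0 0 0" --pt "-0.12 0 0 0 0 0" --pt "-0.12 0 0 0 0 0" --jaw 1

```text
time_s: 11.05
tcp_pos: [0.514, 0.048, 0.0902]
orientation: [[0.425, 0.899, 0.107], [0.046, 0.097, -0.994], [-0.904, 0.428, -0.001]]
contact_force: [-2.2, -1.8, 9.4]
grip_width: 0.0345
```

Request:
arm_command --pt "-0.12 0 0 0 0 0" --pt "-0.12 0 0 0 0 0"

```text
time_s: 11.3
tcp_pos: [0.5137, 0.0479, 0.091]
orientation: [[0.423, 0.9, 0.108], [0.047, 0.097, -0.994], [-0.905, 0.426, -0.001]]
contact_force: [8.4, 0.2, -18.5]
grip_width: 0.0338
```

Run:
```python
from h import *
s=arm.state();print(s["tcp_pos"],s["orientation"],s["contact_force"],s["qpos"],s["time_s"])
p=s["tcp_pos"]-.123*PY; print(go(p,frame(-N,U)))
```

```text
[0.5137 0.0479 0.091 ] [[ 0.423   0.8997  0.1081]
 [ 0.0473  0.0972 -0.9941]
 [-0.9049  0.4256 -0.0015]] [  8.4011   0.1938 -18.5176] [-0.2011  0.5904  2.1518  1.7315  0.133  -2.0139] 11.3
[-0.01, 0.0, 4.1, -0.01, -0.01, -0.03]
```

Squeezed home (34 mm). Slide right.

Request:
arm_command --pt "0.08 0 0.3 0 0 0" --pt "0.08 0 0.8 0 0 0" --pt "0.08 0 1.4 0 0 0" --pt "0.08 0 2.0 0 0 0" --pt "0.08 0 2.6 0 0 0"

```text
time_s: 11.92
tcp_pos: [0.5225, -0.0296, 0.0907]
orientation: [[0.425, 0.898, 0.109], [0.049, 0.097, -0.994], [-0.904, 0.428, -0.002]]
contact_force: [3.7, 1.7, 0.0]
grip_width: 0.0344
```

Run:
```python
from h import *
s=arm.state();print(s["tcp_pos"],s["qpos"],s["time_s"])
p0=np.array([.5137,.0479,.091])-.001*N
print((s["tcp_pos"]-p0)@np.c_[PY,U,N]); print(go(p0-.123*PY,frame(-N,U)))
```

```text
[ 0.5225 -0.0296  0.0907] [-0.3914  0.5951  2.1294  1.4578  0.2101 -1.9132] 11.925
[-0.078   0.0002  0.0005]
[0.01, -0.01, 1.5, -0.0, -0.02, -0.06]
```

Request:
arm_command --pt "0 0 0.6 0 0 0" --pt "0 0 1.1 0 0 0" --pt "0 0 1.4 0 0 0" --pt "0 0 1.55 0 0 0" --pt "0 0 1.55 0 0 0"

```text
time_s: 12.55
tcp_pos: [0.5274, -0.0735, 0.0907]
orientation: [[0.425, 0.898, 0.11], [0.053, 0.097, -0.994], [-0.903, 0.429, -0.006]]
contact_force: [6.1, 6.0, 0.3]
grip_width: 0.0339
```

Run:
```python
from h import *
s=arm.state();print(s["tcp_pos"],s["qpos"],s["contact_force"])
p0=np.array([.5137,.0479,.091])-.001*N
print((s["tcp_pos"]-p0)@np.c_[PY,U,N])
```

```text
[ 0.5274 -0.0735  0.0907] [-0.4908  0.5999  2.099   1.2932  0.26   -1.8373] [6.1347 5.9562 0.2839]
[-0.1221  0.0004  0.0005]
```

Fully open (122.1 mm, at the stop). Release, rise, and back off so the cameras see the wheel.

Request:
arm_command --pt "0 0 -0.03 0 0 0" --pt "0 0 -0.03 0 0 0" --pt "0 0 -0.03 0 0 0" --pt "0 0 -0.03 0 0 0" --jaw 0.3

```text
time_s: 13.05
tcp_pos: [0.5257, -0.0748, 0.0901]
orientation: [[0.423, 0.9, 0.107], [0.046, 0.096, -0.994], [-0.905, 0.425, -0.001]]
contact_force: [0.5, -0.7, 0.5]
grip_width: 0.0593
```

Request:
arm_command --pt "-0.4 0 0 0 0 0" --pt "-1.4 0 0 0 0 0" --pt "-3 0 0 0 0 0" --pt "-4.5 0 1 0 0 0" --pt "-5 0 3 0 0 0"

```text
time_s: 13.68
tcp_pos: [0.4709, -0.17, 0.2279]
orientation: [[0.424, 0.899, 0.11], [0.047, 0.1, -0.994], [-0.904, 0.427, 0.0]]
contact_force: [2.7, -0.7, -0.9]
grip_width: 0.0612
```

Run:
```python
from h import *
b=cam("scene","s4");t=cam("top","t4")
s=arm.state();print(s["tcp_pos"],s["time_s"],s["qpos"])
A=cv2.resize(b["frame"][160:250,270:370],(400,360),interpolation=cv2.INTER_CUBIC);B=cv2.resize(t["frame"][180:270,270:370],(400,360),interpolation=cv2.INTER_CUBIC)
cv2.imwrite("pics/w.png",np.hstack([A,B])[:,:,::-1])
```

```text
[ 0.4747 -0.1795  0.2291] 13.775 [-0.783   0.2792  2.0147  0.5903  0.6304 -1.329 ]
```

View pics/w.png

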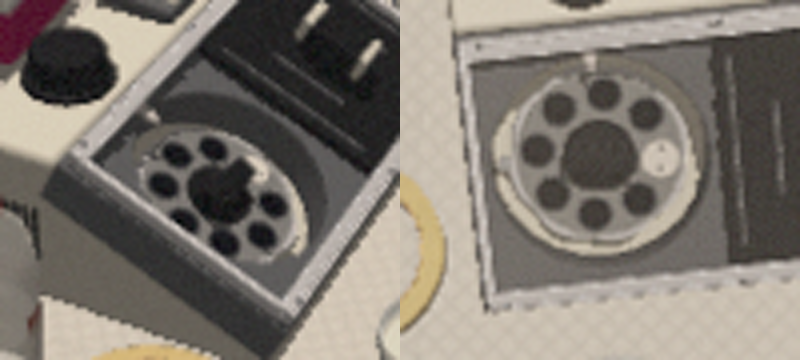

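Wheel is exposed: top half shows the blank at crop (660,160) to the right of the hub, seven dark filters, pointer tip at (588,62). Triangulating discs and pointer gives the angle and axis.

Run:
```python
from h import *
t=cam("top");b=cam("scene")
tp=[(247,113),(203,94),(160,109),(138,150),(152,195),(195,212),(240,199)]
sp=[(213,149),(177,153),(163,185),(183,221),(226,242),(262,235),(273,205)]
T=lambda p:np.array(p)/4+[269.6,179.6]; S=lambda p:np.array(p)/4+[269.6,159.6]
P=[]
for p,q in zip(tp,sp): X,e=tri(t,T(p),b,S(q));P.append(X);print(X,round(e,4))
P=np.array(P)
ptr,e=tri(t,T((189,66)),b,S((154,121)));print("ptr",ptr,e)
c=(P[[0,1,2]].mean(0)+P[[4,5,6]].mean(0))/2; 
# fit circle centre: pairs 0-4,1-5,2-6 opposite
c=np.mean([(P[i]+P[i+4])/2 for i in range(3)],0); print("c",c)
n=np.linalg.svd(P-P.mean(0))[2][2]; print("n",n,N)
print("ptr rel (PY,U,N)",(ptr-c)@np.c_[PY,U,N])
for i,X in enumerate(P):
    d=X-c;a=np.degrees(np.arctan2(d@PY,d@U)); print(i,a.round(1),np.linalg.norm(d).round(4))
# single-view check on wheel plane
for p in tp+[(260,160)]:
    X=onplane(t,*T(p),c,N); d=X-c; print(np.degrees(np.arctan2(d@PY,d@U)).round(1),np.linalg.norm(d).round(4))
```

```text
[0.5512 0.0251 0.0613] 0.0013
[0.5595 0.0484 0.0696] 0.0011
[0.5528 0.0711 0.0648] 0.0004
[0.5322 0.0826 0.0568] 0.0009
[0.5097 0.0751 0.0475] 0.0014
[0.5016 0.0522 0.0404] 0.0021
[0.5088 0.0285 0.0422] 0.0011
ptr [0.5691 0.0557 0.092 ] 0.0005045242797545575
c [0.5306 0.0501 0.0543]
n [-0.4245 -0.0676  0.9029] [-0.4201 -0.0456  0.9063]
ptr rel (PY,U,N) [0.0014 0.0511 0.0177]
0 -54.8 0.0331
1 -8.5 0.0328
2 34.9 0.0323
3 79.9 0.0326
4 125.3 0.0333
5 170.6 0.0323
6 -144.7 0.033
-53.3 0.0334
-8.2 0.0328
34.6 0.0326
79.3 0.0328
124.7 0.0333
169.6 0.0311
-144.1 0.0322
-100.9 0.0319
```

Run:
```python
from h import *
t=cam("top");b=cam("scene")
def red(c):
    h=cv2.cvtColor(c["frame"],cv2.COLOR_RGB2HSV); m=((h[...,0]<8)|(h[...,0]>172))&(h[...,1]>150)&(h[...,2]>80)
    m=m.astype(np.uint8); m[:, :200]=0; m[:,300:]=0; m[:150]=0;m[230:]=0
    n,l,s,cc=cv2.connectedComponentsWithStats(m); i=1+s[1:,4].argmax(); return cc[i],s[i]
r1,r2=red(t),red(b);print(r1,r2)
print("cap",tri(t,r1[0],b,r2[0])); print("stem tip",tri(t,(268,165),b,(262,174)))
c=np.array([.5306,.0501,.0543]); 
for jd in (-9.5,-30,-50,-70,-90,-110,-135):
    a=np.radians(jd); y=np.cos(a)*U+np.sin(a)*PY; w=np.cross(N,y)
    cs=[c+(.014+.059)*N+s*.095*y+q*.0375*w for s in(1,-1) for q in(1,-1)]
    k=max(cs,key=lambda v:v[1]); print(jd,k)
s=arm.state()
y=np.cos(np.radians(-9.5))*U+np.sin(np.radians(-9.5))*PY; R=frame(-N,y)
print(go(c+.10*N,R), go(c+.05*N,R))
```

```text
(array([240.2406, 188.6165]), array([233, 181,  16,  14, 133], dtype=int32)) (array([260.8103, 209.4698]), array([253, 201,  17,  18, 232], dtype=int32))
cap (array([0.5724, 0.2066, 0.1362]), np.float64(0.0005541262410746883))
stem tip (array([0.6114, 0.1499, 0.1706]), np.float64(0.0020141523609015833))
-9.5 [0.4154 0.0906 0.0835]
-30 [0.4341 0.1201 0.0936]
-50 [0.4603 0.1399 0.1068]
-70 [0.4914 0.1485 0.1216]
-90 [0.5235 0.1449 0.1363]
-110 [0.4864 0.148  0.1193]
-135 [0.5264 0.1439 0.1376]
[3.01, 0.07, -7.06, 1.57, -0.03, -0.02] [4.68, 0.07, -7.06, 1.57, -0.03, -0.02]
```

Blank sits at about -99° (9° past a click), axis at (0.531, 0.050, wheel face z 0.054); a 125° clockwise turn puts filter three at the pointer, and the gripper body stays 25 mm clear of the wash bottle. Going above the knob.

Request:
arm_command --pt "0.4 0 -1.8 0.4 0 0" --pt "1.0 0 -3.6 0.8 0 0" --pt "1.8 0.1 -5.4 1.2 0 0" --pt "2.7 0.1 -7.0 1.6 0 0" --pt "3.6 0.1 -7.0 1.6 0 0" --jaw 0.6

```text
time_s: 14.6
tcp_pos: [0.4947, 0.0491, 0.1286]
orientation: [[0.419, 0.907, -0.035], [0.053, -0.063, -0.997], [-0.907, 0.415, -0.074]]
contact_force: [0.8, 0.4, 1.0]
grip_width: 0.0354
```

Request:
arm_command --pt "0 0 0 0 0 0" --pt "0 0 0 0 0 0" --pt "0 0 0 0 0 0"

```text
time_s: 14.98
tcp_pos: [0.498, 0.0426, 0.1311]
orientation: [[0.425, 0.904, -0.044], [0.047, -0.071, -0.996], [-0.904, 0.421, -0.072]]
contact_force: [0.1, -0.0, 0.3]
grip_width: 0.0347
```

Run:
```python
from h import *
c=np.array([.5306,.0501,.0543])
y=np.cos(np.radians(-9.5))*U+np.sin(np.radians(-9.5))*PY; R=frame(-N,y)
print(go(c+.05*N,R), go(c+.018*N,R)); s=arm.state(); print(s["tcp_pos"],s["qpos"],s["joint_vel"],s["time_s"])
```

```text
[1.12, -0.1, -0.12, -0.03, -0.01, -0.05] [2.19, -0.11, -0.11, -0.03, -0.01, -0.05]
[0.498  0.0426 0.1311] [-0.2242  0.4789  2.1663  1.0754  0.1597 -1.2036] [-0.0073 -0.003  -0.0029  0.0127 -0.0029 -0.0116] 14.975
```

Request:
arm_command --pt "0.6 -0.1 -0.1 0 0 0" --pt "1.2 -0.1 -0.1 0 0 0" --pt "1.7 -0.1 -0.1 0 0 0" --pt "2.0 -0.1 -0.1 0 0 0" --pt "2.15 -0.1 -0.1 0 0 0"

```text
time_s: 15.6
tcp_pos: [0.5234, 0.0483, 0.0714]
orientation: [[0.425, 0.904, -0.046], [0.046, -0.072, -0.996], [-0.904, 0.421, -0.073]]
contact_force: [0.3, 0.1, -0.4]
grip_width: 0.035
```

Request:
arm_command --pt "0 0 0 0 0 0" --pt "0 0 0 0 0 0" --pt "0.1 0 0 0 0 0"

```text
time_s: 15.98
tcp_pos: [0.5243, 0.0492, 0.0688]
orientation: [[0.425, 0.904, -0.044], [0.047, -0.071, -0.996], [-0.904, 0.421, -0.072]]
contact_force: [-0.2, -0.3, -0.1]
grip_width: 0.0348
```

Run:
```python
from h import *
c=np.array([.5306,.0501,.0543])
y=np.cos(np.radians(-9.5))*U+np.sin(np.radians(-9.5))*PY; R=frame(-N,y)
print(go(c+.015*N,R)); s=arm.state(); print(s["tcp_pos"],s["qpos"],s["contact_force"],(s["tcp_pos"]-c)@np.c_[PY,U,N])
```

```text
[0.03, -0.01, -0.01, -0.03, -0.02, -0.05]
[0.5243 0.0492 0.0688] [-0.1922  0.651   2.1366  2.0698  0.1454 -2.1788] [-0.2086 -0.286  -0.1295] [-0.0002  0.0004  0.0158]
```

Tips are ~5 mm above the wheel face, no contact. Close on the bar.

Request:
arm_command --pt "0 0 0 0 0 0" --pt "0 0 0 0 0 0" --pt "0 0 0 0 0 0" --pt "0 0 0 0 0 0" --jaw 1

```text
time_s: 16.48
tcp_pos: [0.5241, 0.0495, 0.0682]
orientation: [[0.424, 0.905, -0.044], [0.047, -0.07, -0.996], [-0.905, 0.42, -0.073]]
contact_force: [-0.2, 0.8, -0.2]
grip_width: 0.0123
```

Request:
arm_command --pt "0 0 0 1 0 0" --pt "0 0 0 2.2 0 0" --pt "0 0 0 3.4 0 0" --pt "0 0 0 4.6 0 0" --pt "0 0 0 5.8 0 0"

```text
time_s: 17.1
tcp_pos: [0.5239, 0.0496, 0.0681]
orientation: [[0.423, 0.716, -0.555], [0.047, -0.629, -0.776], [-0.905, 0.302, -0.3]]
contact_force: [0.4, 1.0, -1.2]
grip_width: 0.0131
```

Run:
```python
from h import *
c=np.array([.5306,.0501,.0543])
s=arm.state(); y=np.array(s["orientation"])[:,1]; print("jaw angle",np.degrees(np.arctan2(y@PY,y@U)))
print(s["qpos"],s["contact_force"],s["torque"],s["grip_width"],(s["tcp_pos"]-c)@np.c_[PY,U,N])
```

```text
jaw angle -44.632772466758034
[-0.1916  0.6522  2.1367  2.0685  0.1453 -1.5667] [ 0.4356  1.0457 -1.1636] [-0.082   0.3161  0.168 ] 0.013118470985942593 [ 0.0002 -0.0003  0.0154]
```

Request:
arm_command --pt "0 0 0 1.2 0 0" --pt "0 0 0 2.6 0 0" --pt "0 0 0 4.0 0 0" --pt "0 0 0 5.4 0 0" --pt "0 0 0 6.8 0 0"

```text
time_s: 17.73
tcp_pos: [0.5236, 0.0499, 0.068]
orientation: [[0.423, 0.18, -0.888], [0.048, -0.983, -0.176], [-0.905, 0.032, -0.425]]
contact_force: [-0.4, 1.0, -0.5]
grip_width: 0.0128
```

Request:
arm_command --pt "0 0 0 1.4 0 0" --pt "0 0 0 2.8 0 0" --pt "0 0 0 4.2 0 0" --pt "0 0 0 5.6 0 0" --pt "0 0 0 6.8 0 0"

```text
time_s: 18.35
tcp_pos: [0.5237, 0.0502, 0.068]
orientation: [[0.423, -0.443, -0.79], [0.049, -0.86, 0.508], [-0.905, -0.254, -0.343]]
contact_force: [0.2, 1.4, -1.3]
grip_width: 0.0126
```

Run:
```python
from h import *
c=np.array([.5306,.0501,.0543])
s=arm.state(); y=np.array(s["orientation"])[:,1]; print("jaw angle",np.degrees(np.arctan2(y@PY,y@U)))
print(s["qpos"],s["contact_force"],s["torque"],s["grip_width"],(s["tcp_pos"]-c)@np.c_[PY,U,N])
```

```text
jaw angle -126.18094712511034
[-0.1911  0.6524  2.1371  2.0681  0.1465 -0.1426] [ 0.1738  1.4004 -1.2551] [0.326  0.4471 0.3164] 0.012621072609068237 [ 0.0009 -0.0004  0.0153]
```

Request:
arm_command --pt "0 0 0 0.8 0 0" --pt "0 0 0 1.5 0 0" --pt "0 0 0 1.5 0 0"

```text
time_s: 18.73
tcp_pos: [0.5238, 0.0503, 0.0681]
orientation: [[0.424, -0.559, -0.713], [0.049, -0.772, 0.634], [-0.904, -0.303, -0.3]]
contact_force: [-1.2, 3.3, -0.1]
grip_width: 0.0128
```

Request:
arm_command --pt "0 0 0 0 0 0" --pt "0 0 0 0 0 0" --pt "0 0 0 0 0 0" --jaw 0.6

```text
time_s: 19.1
tcp_pos: [0.5244, 0.0491, 0.0683]
orientation: [[0.424, -0.56, -0.712], [0.047, -0.771, 0.635], [-0.904, -0.302, -0.301]]
contact_force: [-0.1, -0.2, 0.4]
grip_width: 0.0322
```

Request:
arm_command --pt "-0.6 0 0 0 0 0" --pt "-1.6 0 0 0 0 0" --pt "-3 0 0 0 0 0" --pt "-4.5 0 0 -1.5 0 0" --pt "-5 0 0 -3 0 0"

```text
time_s: 19.73
tcp_pos: [0.4795, 0.0504, 0.1785]
orientation: [[0.436, -0.413, -0.8], [0.075, -0.869, 0.49], [-0.897, -0.273, -0.348]]
contact_force: [0.6, -0.3, 0.4]
grip_width: 0.0351
```

Run:
```python
from h import *
p=np.array([.47,-.19,.24]); R=frame(-N,U); print(go(p,R)); s=arm.state();print(s["qpos"],s["tcp_pos"],s["time_s"])
```

```text
[-2.58, 6.53, -4.39, -20.83, -0.37, 0.17]
[-0.2398  0.3454  2.1749  0.742   0.2637  1.1409] [0.4795 0.0504 0.1785] 19.725
```

Request:
arm_command --pt "-0.8 1.2 -0.8 -1.7 0 0" --pt "-1.6 2.5 -1.7 -3.4 0 0" --pt "-2.4 4.0 -2.7 -5.1 -0.1 0" --pt "-2.6 5.4 -3.6 -6.8 -0.1 0" --pt "-2.6 6.5 -4.4 -8.5 -0.2 0"

```text
time_s: 20.35
tcp_pos: [0.4698, -0.1919, 0.2411]
orientation: [[0.42, 0.365, -0.831], [0.074, -0.926, -0.37], [-0.905, 0.094, -0.416]]
contact_force: [0.2, 0.1, -0.1]
grip_width: 0.0349
```

Run:
```python
from h import *
b=cam("scene","s5");t=cam("top","t5")
s=arm.state();print(s["tcp_pos"],s["time_s"],s["qpos"])
A=cv2.resize(b["frame"][160:250,270:370],(400,360),interpolation=cv2.INTER_CUBIC);B=cv2.resize(t["frame"][180:270,270:370],(400,360),interpolation=cv2.INTER_CUBIC)
cv2.imwrite("pics/w2.png",np.hstack([A,B])[:,:,::-1])
G=np.array([.5143,.0478,.0899])-.122*PY; R=frame(-N,U)
print(go(G+.1*N,R),go(G+.05*N,R))
```

```text
[ 0.4717 -0.1951  0.2412] 20.45 [-0.8304  0.2721  1.9709  0.5679  0.7296 -0.0458]
[2.29, -3.65, -0.96, -12.36, -0.22, 0.1] [3.96, -3.62, -0.94, -12.36, -0.22, 0.1]
```

View pics/w2.png

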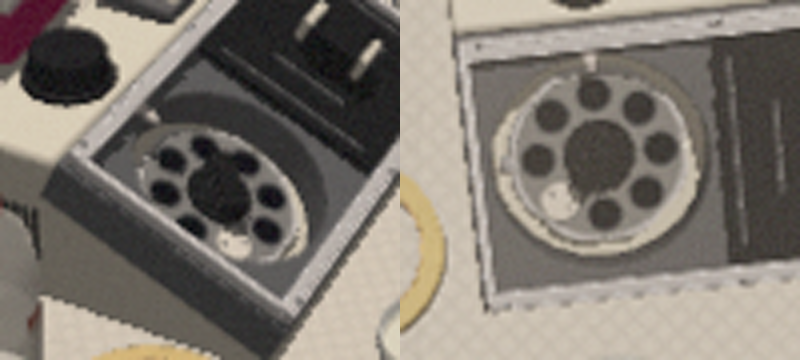

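Third disc clockwise from the blank (560,200) is at the top (593,94), aligned with the pointer; cover still open. Now back to the cover grip.

Request:
arm_command --pt "0 -0.6 -0.2 -1.7 0 0" --pt "0.3 -1.4 -0.4 -3.4 -0.1 0" --pt "0.8 -2.2 -0.6 -5.1 -0.1 0" --pt "1.4 -3.0 -0.8 -6.8 -0.1 0" --pt "1.7 -3.6 -0.9 -8.5 -0.2 0.1" --jaw 0.25

```text
time_s: 21.08
tcp_pos: [0.4738, -0.0733, 0.1949]
orientation: [[0.412, 0.877, -0.247], [0.056, -0.295, -0.954], [-0.909, 0.379, -0.171]]
contact_force: [-0.1, 0.1, -0.4]
grip_width: 0.0643
```

Run:
```python
from h import *
s=arm.state();print(s["tcp_pos"],s["time_s"],s["qpos"])
G=np.array([.5143,.0478,.0899])-.122*PY; R=frame(-N,U)
print(go(G+.06*N,R))
```

```text
[ 0.4738 -0.0733  0.1949] 21.075 [-0.5596  0.3083  2.1255  0.6522  0.4541 -0.827 ]
[1.92, 0.22, 0.15, -3.81, -0.09, 0.09]
```

Request:
arm_command --pt "0.5 0.1 0.1 -1.5 0 0" --pt "1.2 0.2 0.1 -3.0 -0.1 0.1" --pt "1.9 0.2 0.15 -3.8 -0.1 0.1" --pt "1.9 0.2 0.15 -3.8 -0.1 0.1" --pt "1.9 0.2 0.15 -3.8 -0.1 0.1"

```text
time_s: 21.7
tcp_pos: [0.502, -0.0777, 0.1457]
orientation: [[0.422, 0.901, 0.101], [0.044, 0.091, -0.995], [-0.906, 0.424, -0.001]]
contact_force: [0.5, 0.1, 0.3]
grip_width: 0.0654
```

Run:
```python
from h import *
s=arm.state();print(s["tcp_pos"],s["time_s"],s["qpos"])
G=np.array([.5143,.0478,.0899])-.122*PY; R=frame(-N,U)
print(go(G+.0015*N,R))
```

```text
[ 0.502  -0.0777  0.1457] 21.7 [-0.5252  0.4508  2.1187  0.8903  0.3267 -1.4433]
[2.0, -0.01, -0.05, -0.07, 0.02, -0.02]
```

Request:
arm_command --pt "0.6 0 -0.05 0 0 0" --pt "1.2 0 -0.05 0 0 0" --pt "1.6 0 -0.05 0 0 0" --pt "1.9 0 -0.05 0 0 0" --pt "1.98 0 -0.05 0 0 0"

```text
time_s: 22.32
tcp_pos: [0.5275, -0.0742, 0.0921]
orientation: [[0.423, 0.901, 0.101], [0.043, 0.091, -0.995], [-0.905, 0.425, -0.0]]
contact_force: [0.3, 0.3, -0.5]
grip_width: 0.0649
```

Request:
arm_command --pt "0 0 0 0 0 0" --pt "0 0 0 0 0 0" --pt "0 0 0 0 0 0" --pt "0 0 0 0 0 0" --pt "0 0 0 0 0 0" --jaw 1

```text
time_s: 22.95
tcp_pos: [0.527, -0.0742, 0.092]
orientation: [[0.422, 0.901, 0.102], [0.043, 0.092, -0.995], [-0.905, 0.424, 0.001]]
contact_force: [-2.8, -0.8, 4.8]
grip_width: 0.0339
```

Run:
```python
from h import *
s=arm.state();print(s["tcp_pos"],s["time_s"],s["contact_force"],s["grip_width"])
G=np.array([.5143,.0478,.0899]); R=frame(-N,U)
print((s["tcp_pos"]-G)@np.c_[PY,U,N],go(s["tcp_pos"]+.122*PY,R))
```

```text
[ 0.527  -0.0742  0.092 ] 22.95 [-2.7501 -0.8307  4.8441] 0.03385926599203002
[-0.1227  0.0004  0.0021] [-0.01, -0.02, -4.07, -0.05, 0.03, -0.02]
```

Request:
arm_command --pt "0 0 -0.4 0 0 0" --pt "0 0 -1.0 0 0 0" --pt "0 0 -1.6 0 0 0" --pt "0 0 -2.2 0 0 0" --pt "0 0 -2.8 0 0 0"

```text
time_s: 23.58
tcp_pos: [0.5176, 0.0096, 0.092]
orientation: [[0.421, 0.901, 0.101], [0.042, 0.092, -0.995], [-0.906, 0.423, 0.001]]
contact_force: [-4.9, -2.1, 8.1]
grip_width: 0.0343
```

Request:
arm_command --pt "0 0 -0.5 0 0 0" --pt "0 0 -0.9 0 0 0" --pt "0 0 -1.2 0 0 0" --pt "0 0 -1.35 0 0 0" --pt "0 0 -1.4 0 0 0"

```text
time_s: 24.2
tcp_pos: [0.5134, 0.0473, 0.092]
orientation: [[0.42, 0.902, 0.096], [0.032, 0.091, -0.995], [-0.907, 0.421, 0.009]]
contact_force: [-6.2, -13.7, 9.5]
grip_width: 0.0341
```

Run:
```python
from h import *
s=arm.state();print(s["tcp_pos"],s["time_s"],s["contact_force"],s["grip_width"],s["contact_force"]@np.c_[PY,U,N])
G=np.array([.5143,.0478,.0899]); print((s["tcp_pos"]-G)@np.c_[PY,U,N])
```

```text
[0.5134 0.0473 0.092 ] 24.2 [ -6.1712 -13.7124   9.5283] 0.03412163277895404 [-12.9657  -2.8756  11.8542]
[-0.0004  0.0001  0.0023]
```

Against the shut stop with 13 N. Release while pressing gently, then lift away.

Request:
arm_command --pt "0 0 0 0 0 0" --pt "0 0 0.03 0 0 0" --pt "0 0 0.08 0 0 0" --pt "0 0 0.08 0 0 0" --jaw 0.25

```text
time_s: 24.7
tcp_pos: [0.5151, 0.0491, 0.0916]
orientation: [[0.423, 0.901, 0.102], [0.044, 0.092, -0.995], [-0.905, 0.425, -0.001]]
contact_force: [-0.4, 0.3, -0.9]
grip_width: 0.0627
```

Request:
arm_command --pt "-0.4 0 0 0 0 0" --pt "-1.4 0 0 0 0 0" --pt "-3 0 0 0 0 0" --pt "-4.5 0 1.5 0 0 0" --pt "-5.5 0 3.5 0 0 0"

```text
time_s: 25.32
tcp_pos: [0.4656, -0.0231, 0.2153]
orientation: [[0.42, 0.901, 0.106], [0.045, 0.096, -0.994], [-0.907, 0.422, -0.0]]
contact_force: [2.0, 0.1, -0.3]
grip_width: 0.0648
```

Request:
arm_command --pt "0 0 2 0 0 0" --pt "0 0 4 0 0 0" --pt "0 0 4 0 0 0" --pt "0 0 4 0 0 0"

```text
time_s: 25.82
tcp_pos: [0.4783, -0.1425, 0.2142]
orientation: [[0.421, 0.901, 0.102], [0.045, 0.091, -0.995], [-0.906, 0.423, -0.002]]
contact_force: [0.3, -0.1, 0.2]
grip_width: 0.0651
```

Run:
```python
from h import *
b=cam("scene","s6");t=cam("top","t6")
s=arm.state();print(s["tcp_pos"],s["time_s"],s["contact_force"])
def marks(c,box):
    x0,x1,y0,y1=box; g=cv2.cvtColor(c["frame"],cv2.COLOR_RGB2GRAY)[y0:y1,x0:x1]; m=(g>110).astype(np.uint8)
    n,l,st,cc=cv2.connectedComponentsWithStats(m); return sorted([(float(q[1]+y0),float(q[0]+x0),int(k[4])) for q,k in zip(cc[1:],st[1:]) if k[4]>8])
def im(n): return {"frame":cv2.imread(f"pics/{n}.png")[:,:,::-1].copy()}
for n0,n1,bx in(("top0","t6",(308,333,206,241)),("scene0","s6",(315,350,183,212))): print(marks(im(n0),bx),marks(im(n1),bx))
A=cv2.resize(b["frame"][120:270,230:430],(400,300),interpolation=cv2.INTER_CUBIC);B=cv2.resize(t["frame"][120:310,230:480],(400,304),interpolation=cv2.INTER_CUBIC)[:300]
cv2.imwrite("pics/e.png",np.hstack([A,B])[:,:,::-1])
```

```text
[ 0.4782 -0.1412  0.2142] 25.925 [ 0.1665 -0.6828 -0.2047]
[(213.34782608695653, 319.30434782608694, 46), (232.15625, 321.6875, 32)] [(213.2156862745098, 319.3921568627451, 51), (232.22857142857143, 321.34285714285716, 35)]
[(190.57142857142858, 324.85714285714283, 21), (200.95238095238096, 339.6190476190476, 21)] [(190.3913043478261, 325.0, 23), (201.26086956521738, 339.52173913043475, 23)]
```

View pics/e.png

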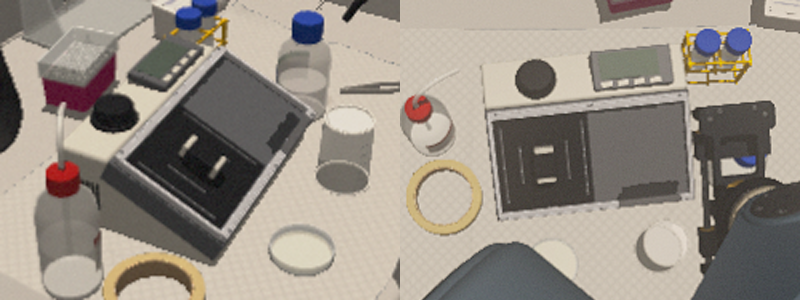

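The cover is back: button marks are within 0.35 px of where they started in both views. The bystanders stand, and the gripper is clear in the air. Handing in.

```bash
python3 -c "
from plant import arm
print(arm.hand_in(), arm.state()['time_s'])"
```

```text
the job is handed in; nothing more can be done
the job is handed in; nothing more can be done
```

I handed the job in at about 26 s of simulated time; the interface gives no verdict, so the result rests on my own checks.

- **Forceps:** I laid them flat and let them go on the bench to the right of the photometer, around (0.45, -0.31). They touched down with about 8 N. A later picture showed them still lying flat there.
- **Cover opening:** I squeezed both buttons (fingers 34 mm apart) and slid the cover to its stop, 122.1 mm along.
- **Filter wheel:** I gripped the knob bar and turned it about 126° clockwise in one grasp. The wheel had started about 9° off a click. After letting go, the third dark disc clockwise from the blank lined up with the pointer, by eye in the top view. I did not measure the wheel angle again.
- **Cover closing:** I slid it shut, pressed it against the stop with about 13 N, and released the buttons. Their marks came back to within 0.35 px of where they started in both views, so I take it as shut with the buttons out. I did not test the latch by pulling on it.
- **Surroundings:** The other objects looked to be in place in the last picture, and the arm read no contact force beyond noise at the end.

**Disagreements:**
- The forceps stopped the fingers 19 mm apart rather than the 29 mm in the text, but the hold was firm.
- The cover grip sat about 8 mm higher than I first worked out. My first descent therefore pressed the fingertips on the cover plate with a wrist force of about 49 N. That is below the 120 N wrist limit, but I cannot tell whether the 40 N arm-and-gripper-body limit counts fingertips.

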